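# Chock the tea tin with the stop bar, clamp it with the cam lever, then open the gate

## Task

The tea tin lies on its sloping rest and only the brass swing gate keeps it from rolling down. Slide the stop bar uphill until its wide face touches the tin, then flip the red cam lever over centre until it is fully closed so that the bar is clamped, and only then swing the gate fully open, leaving the tin resting against the clamped stop. Let the tin stay on its rest throughout and leave the other things on the stand where they are.

Things in the scene. Friction and masses are not known exactly. Their poses are not given: they have to be found in the camera images.
- rest: Fixed walnut tea-tin rest; its place and yaw vary. Origin: underside, z = 0, on the bar's centre line. x points uphill (roughly away from the robot), y left, z up. Base plate 16 mm thick spans x -167 to +107, y -80 to +80 mm. From x = 0 to 95 mm a 12 degree ramp rises between cheeks (outer faces y = +-57, tops z = 62 mm). All rest-frame numbers below are in this frame.
- clamp_top (a point): Centre of the top of the aluminium clamp block the bar runs through, at rest-frame (-60, -19, 57) mm; the block spans x -85 to -35, y -59 to +21 mm.
- backboard (a point): Top middle of the fixed backboard's downhill face, at rest-frame (87, 0, 86) mm. It stops the tin 4 mm uphill of where it starts.
- tea_tin: Green tea tin with copper bands, a cylinder 66 mm in diameter and 94 mm long, about 0.3 kg, lying across the ramp with its axis along the rest's y; origin at its centre, at the start at x = 50, y = 0, z = 64 mm in the rest's frame. Rolls freely downhill (rest -x) unless held. The body turns as it rolls.
- stop_bar (a joint): Slide of the steel stop bar along the rest's x, m, 0 to 0.06, growing uphill; starts 0 to 0.025. stop_face is at rest-frame x = value - 0.030. About 0.047 when it touches the tin resting on the gate, 0.051 with the tin pushed against the backboard. Very easy to slide (under 1 N) while unclamped: the tin alone can push it back. Held firmly once the lever is closed.
- stop_face (a point): Centre of the uphill face of the stop bar's wooden cross plate (70 mm wide in y, z 37 to 70 mm), at the height of the tin's centre; axes as the rest's. It touches the tin when the tin's centre is 33 mm further along x.
- bar_knob (a point): Top centre of the black upright knob on the near (downhill) end of the stop bar, diameter 16 mm, standing from z = 50 to 73 mm; pushed towards the rest's +x it slides the bar. 122 mm downhill of stop_face.
- cam_lever (a joint): Angle of the red cam lever about its upright pivot, rad: 0 open (sticking out to the rest's -y) to 2.0 fully closed (along the bar, pointing to rest -x). Grows clockwise from above: it points at rest-frame angle pi + 2.0 - value (from +x towards +y). Starts 0 to 0.25. A spring resists from 0.35 to 1.45 rad (at most 4 N near the tip); past 1.6 the lever snaps shut and stays.
- lever_pivot (a point): On the lever's pivot axis, at rest-frame x = -60, y = -45, z = 63 mm.
- lever_tip (a point): On the lever's middle line 74 mm from the pivot, z = 63 mm. The lever is 82 mm long, 11 mm wide and z 57 to 69 mm; its end block (66 to 82 mm from the pivot) is as wide, z 55 to 73 mm. Nothing lies under it outside the clamp block down to the base plate or table.
- gate (a joint): Angle of the brass swing gate about its post, rad: 0 shut (start) to 1.6 fully open, clockwise from above; stiff (2.5 N at the knob), stays where left. Shut, its 8 mm thick arm at z = 82 mm reaches 83 mm from the pivot along rest -y in front of the tin, and its 55 mm tail points to +y. Opening, the arm swings to -x (downhill), the tail to +x.
- gate_pivot (a point): On the gate's pivot axis, at rest-frame x = 17, y = 68, z = 82 mm.
- gate_knob (a point): Middle of the black upright knob at the end of the gate's tail, 55 mm from the pivot, diameter 14 mm, z 78 to 104 mm. Pushing it in an arc, first to the rest's +x, opens the gate.
- music_box: Walnut music box 85 x 120 x 61 mm with a tiny brass crank on one end, origin under its centre; leave alone.
- teapot: Blue-glazed teapot 116 mm across, 107 mm high, spout and handle, origin under its centre; leave alone.
- coin_tray: Round copper coin tray 110 mm across, 14 mm high, origin under its centre; leave alone.
- teacup: White teacup 72 mm across, 62 mm high, origin under its centre; leave alone.
- shoehorn: Polished horn shoehorn 175 mm long, lying flat, origin under it; leave alone.
- iron_key: Old iron key 95 mm long, lying flat, origin under it; leave alone.
Not all that is in view belongs to the job. Of the things that look like the tea_tin, the largest one is meant.

How it is judged (in metres and radians):
On the way, in this order (a step that is already met when the one before it is completed fails the run):
1. the stop bar's face is against the tin (within 4.5 mm) with the lever still open and the gate shut (x of tea_tin in the frame of stop_face below 0.0375 m and value of joint stop_bar above 0.04 m and value of joint cam_lever below 0.6 rad and value of joint gate below 0.2 rad), for 0.2 s.
2. the cam lever is closed over centre with the bar still against the tin and the gate shut (x of tea_tin in the frame of stop_face below 0.0375 m and value of joint stop_bar above 0.04 m and value of joint cam_lever above 1.85 rad and value of joint gate below 0.2 rad), for 0.2 s.
3. the gate is swung open and the tin rests against the clamped stop (x of tea_tin in the frame of stop_face below 0.0375 m and value of joint stop_bar above 0.04 m and value of joint cam_lever above 1.85 rad and value of joint gate above 1.3 rad), for 0.2 s.
At the end, for the whole second after the job is handed in: Lever closed past centre (over 1.85 rad), gate open (over 1.3 rad), bar at over 0.040 m, the tin at rest, level, its centre 29 to 37.5 mm uphill of the stop face and within 12 mm of its start; every bystander within 30 mm of its start (all of step 3 and x of tea_tin in the frame of stop_face above 0.029 m and distance of tea_tin from where it was at the start of the episode below 0.012 m and linear speed of tea_tin below 0.01 m/s and angle between tea_tin's own y axis and vertical between 1.45 and 1.69 rad and distance of each of music_box, teapot, coin_tray, teacup, shoehorn, iron_key from where it was at the start of the episode below 0.03 m); the robot touches nothing.
It fails at once if the gate is opened before the cam lever is closed (value of joint gate above 0.25 rad and value of joint cam_lever below 1.7 rad).
It fails at once if the tin leaves its place on the rest (distance of tea_tin from where it was at the start of the episode above 0.025 m).
It fails at once if a bystander is knocked away (distance of any of music_box, teapot, coin_tray, teacup, shoehorn, iron_key from where it was at the start of the episode above 0.03 m).
It also fails if it takes over 61 s, if anything falls off the work surface, if the arm or the gripper's body presses on something with over 40 N, if the wrist force passes 120 N, or if a joint passes its speed limit or range.

## Robot

A 6-joint arm with a two-finger parallel gripper is mounted at the origin on the work surface. World frame = base frame: x ahead of the robot, y to its left, z up, the work surface at z = 0. Lengths are in m, angles in degrees, forces in N, time in s.
With the tool pointing down it reaches from about 0.4 to 0.825 m from the base axis. Payload 7 kg.
Tool frame: the origin (TCP) lies midway between the tips of the shut fingers; the grasp point (between the pads) lies 19 mm behind it; z points along the fingers, y is the line along which they close (so a half turn about z gives the same grasp; the last joint's range is limited). The gripper opens to 88 mm and grips with 3 to 60 N. Pads are 19 mm wide; open, the fingers measure 130 mm over their backs; the gripper's body (78 mm by 193 mm) begins 47 mm behind the grasp point.
Start: joints at [84.116, 20.546, 0.682, 0, -70.136, -16.507], TCP at [0.257, 0.624, 0.227] pointing down, gripper open.
Joint ranges: [-176.03, 176.03], [-82.01, 121.73], [-58.28, 71.71], [-173.87, 95.51], [-174.79, -0.11], [-173.66, 173.66]. Speed limits (degrees/s): [136.94, 136.94, 172.46, 180, 180, 180].

## Interface

Orientations are given as [roll, pitch, yaw] about the fixed x, y, z axes, in that order (R = Rz(yaw) Ry(pitch) Rx(roll)).
In Python, from plant import r, eyes, workorder gives the robot as it stands.
- The arm moves only by the tool step_arm, never from a script. Its argument "plan" is a list of rows, each a list of 5 numbers: the shift along the tool's x, y, z each as a share of 25 cm, from -1 to 1, then the turn about the tool's z as a share of 60 degrees, from -1 to 1, then the finger opening in mm, from 0 to 87.6. In form: [[x, y, z, turn, jaw], ...]. A call has 1 to 12 rows; each row is the pose to reach, as a shift and turn from the pose commanded when the call began, along the tool's axes at that moment; what a row does not reach only later rows make up. A row lasts 1/12 s, in which the tool goes at most 41.7 mm and 7.16 degrees, less where a joint would pass 70% of its speed; a pose out of reach is approached as far as the arm can. A call with a number of a shift or a turn outside -1 to 1 is refused whole. A call with a gripper value outside its range is refused whole. The fingers move at their own pace and stop on an object; "newtons" is the grip in N (left out, the last holds). Time passes only in rows, so rows that repeat a pose let the fingers close. It gives the time, the measured TCP pose, the force, the opening and the grip force at its end, in the units of the state.
- r.get_state(): the state, without advancing time (a new reading comes with each control period).
- eyes.capture(name): name is "side" or "top"; returns the picture (384x512x3 uint8, red, green, blue); there is no depth.
- eyes.camera_model(name): a dict with "fov_y" (degrees; the focal length in pixels is half the picture's height over the tangent of half this angle, whatever the lens; pixels are square), "cx", "cy" (the principal point, pixels), "k1" (the pictures are not rectified: a ray, as slopes to the right and down, at radius r is drawn at 1 + k1 r^2 times it, then the intrinsics apply), "world_to_cam" (4x4, takes a point from world to camera coordinates). Camera axes: x right, y up, looking along -z (the intrinsics and any distortion apply to the point x, -y, -z); pixel columns grow to the right and rows downward; lengths in m; the calibration is good to about 2 mm. A picture is of the moment at which its call begins. camera_model takes no time and is no camera call.
- workorder.close_job(): hands the job in; it is judged then, once.
The state is a dict: "time_s": time; "joints": joint angles; "qd": joint speeds; "joint_torque": joint torques, N m; "tcp_pos": TCP position; "eef_rot": TCP orientation; "contact_force": force on the tool from outside, world axes, zero at the start; "moment": the same for the moment, N m; "gripper_width": finger opening in m; "gripper_force": force on a finger pad.
Only numpy, scipy, OpenCV 4.12 (cv2) and the standard library are available. Lean on these libraries where they do the work, as an engineer would, in place of code of your own. Each camera call takes 0.05 s, during which the arm holds its last target. There are 200 camera calls.

## Working session

There is one attempt and no reset: what is moved stays moved. The work goes in short steps, Python scripts to look and compute and a tool call to move; the robot and the scene stay as the last step left them, time stands still between calls to the robot, and variables do not carry over. Pictures are saved under pics/ and viewed, at most 10 in all, crops included, and the job is handed in when it is done.

Besides the shell and the picture viewer there is one more tool, called after "Request:" in YAML: its name, and indented under it one key for each argument. step_arm: Moves the arm, as the interface text tells. Its arguments: {"type":"object","properties":{"plan":{"type":"array"},"newtons":{"type":"number"}},"required":["plan"]}

```bash
mkdir -p pics
cat > h.py <<'E'
import numpy as np, cv2
from plant import r, eyes, workorder
def cam(n):
    m=eyes.camera_model(n); f=192/np.tan(np.radians(m['fov_y'])/2); return m,f
def ray(n,u,v):
    m,f=cam(n); d=np.array([(u-m['cx'])/f,(v-m['cy'])/f]); s=d.copy()
    for _ in range(30): s=d/(1+m['k1']*(s@s))
    W=np.linalg.inv(m['world_to_cam']); return W[:3,3], W[:3,:3]@np.array([s[0],-s[1],-1])
def onz(n,u,v,z):
    o,d=ray(n,u,v); return o+d*(z-o[2])/d[2]
def proj(n,p):
    m,f=cam(n); c=(m['world_to_cam']@np.append(p,1))[:3]; s=np.array([c[0],-c[1]])/-c[2]
    s=s*(1+m['k1']*(s@s)); return s*f+[m['cx'],m['cy']]
def tri(u1,u2):
    o1,d1=ray('top',*u1);o2,d2=ray('side',*u2)
    t=np.linalg.lstsq(np.c_[d1,-d2],o2-o1,rcond=None)[0]; a,b=o1+t[0]*d1,o2+t[1]*d2
    return (a+b)/2, np.linalg.norm(a-b)
E
python3 - <<'E'
from h import *
for n in('top','side'):
    im=eyes.capture(n); cv2.imwrite(f'pics/{n}0.png',im[:,:,::-1]); np.save(n+'0.npy',im)
    b=cv2.resize(im,(800,600),interpolation=cv2.INTER_CUBIC); cv2.imwrite(f'pics/{n}0b.png',b[:,:,::-1])
    m=eyes.camera_model(n); print(n,np.linalg.inv(m['world_to_cam']).round(3).tolist(),m['k1'],m['fov_y'])
s=r.get_state();print(s['tcp_pos'],s['eef_rot'],s['time_s'])
E
```

```text
top [[-0.002, 0.982, -0.189, 0.357], [-1.0, 0.002, 0.022, 0.01], [0.022, 0.189, 0.982, 1.45], [0.0, 0.0, 0.0, 1.0]] 0.043495505092718906 46.8467507922066
side [[0.765, 0.392, -0.512, -0.044], [-0.644, 0.435, -0.629, -0.844], [-0.024, 0.811, 0.585, 0.854], [0.0, 0.0, 0.0, 1.0]] 0.005338876349500157 53.55195587799152
[0.25699166 0.62369324 0.22572662] [ 1.79916048e+02 -8.16400807e-03 -2.23965498e+01] 0.1
```

View pics/top0b.png

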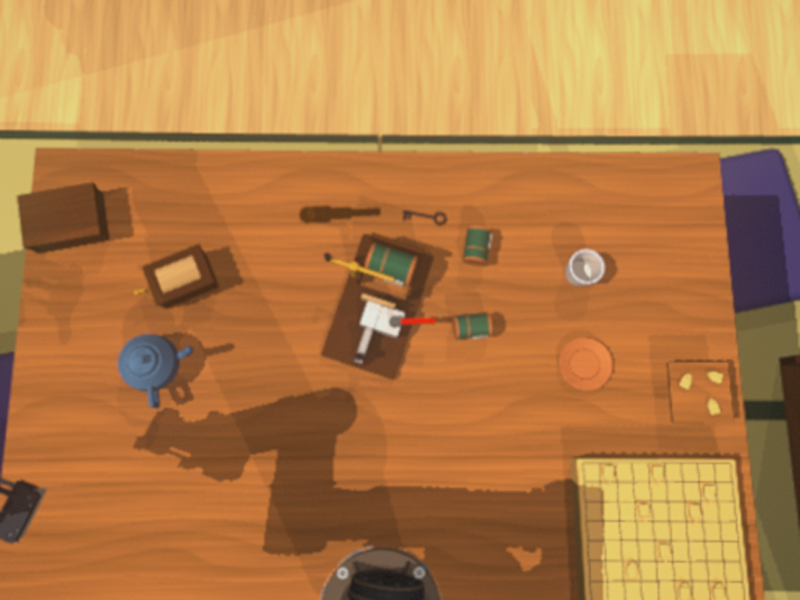

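View pics/side0b.png

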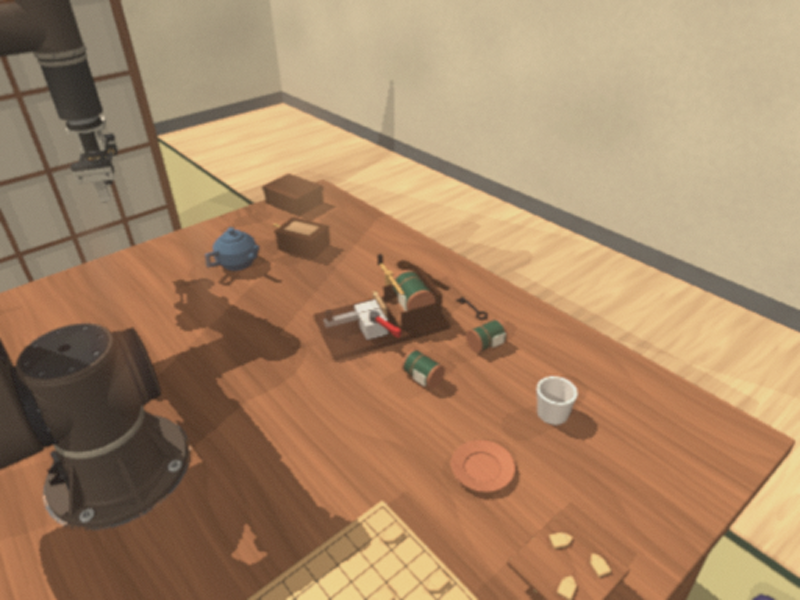

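Top view (800x600): rest around (378,305), with the big green tin on it at (390,262), gate knob at (328,257), bar knob at (360,358), and red lever from (395,321) to (435,320).
Tin-like candidates in the top view are (390,262), (478,245) and (472,326). The one at (390,262) is largest and lies on the ramp behind the gate, so it's the one meant. I'll confirm that in an enlarged crop.

Run:
```python
from h import *
a=np.load('top0.npy')[140:250,195:325]; b=np.load('side0.npy')[155:245,195:325]
a=cv2.resize(a,None,fx=5,fy=5,interpolation=cv2.INTER_CUBIC);b=cv2.resize(b,None,fx=6,fy=6,interpolation=cv2.INTER_CUBIC)
cv2.imwrite('pics/ca.png',a[:,:,::-1]);cv2.imwrite('pics/cb.png',b[:,:,::-1])
```

```text
(no output)
```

View pics/ca.png

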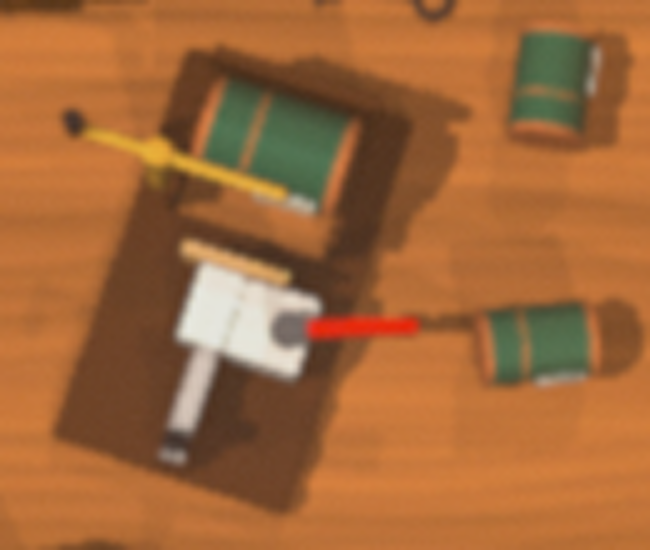

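View pics/cb.png

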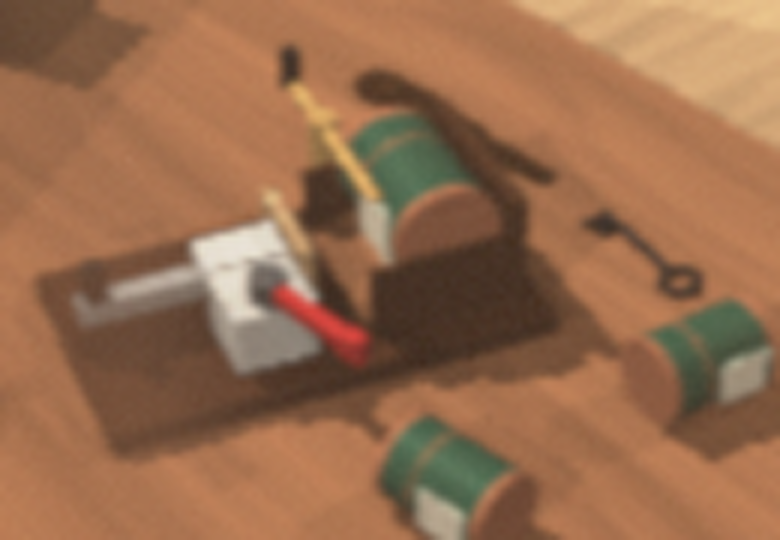

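Crops (top pixel = crop/5 + (195,140); side pixel = crop/6 + (195,155)): the large tin lies on the ramp behind the brass gate, and the other two are loose, smaller decoys. Visible in the top crop: gate knob (72,122), lever pivot (290,328), lever end (418,325), bar knob (~176,442), clamp block corners (205,263), (322,300), (295,378) and (178,338).

```bash
cat >> h.py <<'E'
def T(x,y): return (195+x/5-.4,140+y/5-.4)
def S(x,y): return (195+x/6-.42,155+y/6-.42)
E
python3 - <<'E'
from h import *
from scipy.optimize import least_squares
for n,t,s in [('gknob top104',(72,118),(290,50)),('pivot65+',(290,328),(268,283)),('levend',(416,326),(362,345)),('barknob73',(176,440),(92,268)),('blkNL57',(178,338),(190,240)),('blkFL',(205,263),(270,222)),('blkFR',(322,300),(320,298))]:
    p,e=tri(T(*t),S(*s)); print(n,p.round(4),round(e,4))
obs=[('t',(205,263),(-35,21,57)),('t',(322,300),(-35,-59,57)),('t',(295,378),(-85,-59,57)),('t',(178,338),(-85,21,57)),('t',(55,435),(-167,80,16)),('t',(290,514),(-167,-80,16)),('t',(290,328),(-60,-45,69)),('t',(157,153),(17,68,86)),
('s',(190,240),(-85,21,57)),('s',(270,222),(-35,21,57)),('s',(320,298),(-35,-59,57)),('s',(268,283),(-60,-45,69)),('s',(40,280),(-167,80,16)),('s',(290,62),(17,123,91)),('t',(72,121),(17,123,95))]
def R(q,p):
    p=np.array(p)/1000;c,s=np.cos(q[2]),np.sin(q[2]);return np.array([q[0]+c*p[0]-s*p[1],q[1]+s*p[0]+c*p[1],p[2]])
def f(q): return np.concatenate([proj('top' if k=='t' else 'side',R(q,p))-(T(*c) if k=='t' else S(*c)) for k,c,p in obs])
o=least_squares(f,[.57,0,-.3],loss='soft_l1');q=o.x;print(q,np.degrees(q[2]));print(f(q).reshape(-1,2).round(1).tolist())
np.save('q.npy',q)
for n,z in (('lever tip82',73),):
    w=onz('top',*T(417,326),z/1000); pv=R(q,(-60,-45,63)); print('lever ang',np.degrees(np.pi+2-((np.arctan2(*(w-pv)[1::-1])-q[2])%(2*np.pi)))/57.3,np.linalg.norm((w-pv)[:2]))
w=onz('top',*T(176,440),.073); c,s=np.cos(q[2]),np.sin(q[2]);d=w[:2]-q[:2];print('knob rest',c*d[0]+s*d[1],-s*d[0]+c*d[1], 'bar',c*d[0]+s*d[1]+.152)
w=(onz('top',*T(188,248),.070)+onz('top',*T(288,278),.070))/2;d=w[:2]-q[:2];print('plate',c*d[0]+s*d[1],-s*d[0]+c*d[1])
for k,p in dict(knob=(-152,0,73),gpiv=(17,68,82),gknob=(17,123,90),lpiv=(-60,-45,63),ltip=(-60-30,-45-74,63)).items(): print(k,R(q,p).round(4))
E
```

```text
gknob top104 [0.6857 0.1079 0.1032] 0.0012
pivot65+ [ 0.5586 -0.0284  0.0661] 0.0002
levend [ 0.5599 -0.108   0.0692] 0.001
barknob73 [0.4879 0.0425 0.0723] 0.0012
blkNL57 [0.5543 0.0416 0.059 ] 0.0027
blkFL [0.6019 0.0252 0.0578] 0.0008
blkFR [ 0.5783 -0.0494  0.0572] 0.0011
[ 0.62947175 -0.00447423 -0.31599797] -18.10535021185057
[[-0.3, -0.3], [0.2, 0.0], [0.8, -0.7], [0.1, -0.6], [-0.4, 0.1], [-0.3, -0.2], [0.1, -0.1], [0.2, 0.0], [-0.2, 0.4], [-0.1, -0.0], [-0.2, 0.2], [-0.1, -0.6], [-1.2, -0.7], [-0.3, 1.1], [0.5, 0.4]]
lever ang 0.10741906764621913 0.07941938338125588
knob rest -0.14977072786212622 0.0007392525675171818 bar 0.0022292721378737723
plate -0.031346159797180445 -0.0008311742543896036
knob [0.485  0.0428 0.073 ]
gpiv [0.6668 0.0549 0.082 ]
gknob [0.6839 0.1072 0.09  ]
lpiv [ 0.5585 -0.0286  0.063 ]
ltip [ 0.5069 -0.0896  0.063 ]
```

Rest found at (0.629, -0.004), yaw -18.1 deg, with about 0.5 px residual. Triangulated heights match the text. Next I move to the downhill side of the bar knob.

Request:
step_arm:
  plan:
    - [0.768,0.908,0,-0.072,0]
    - [0.768,0.908,0,-0.072,0]
    - [0.768,0.908,0,-0.072,0]
    - [0.768,0.908,0,-0.072,0]
    - [0.768,0.908,0,-0.072,0]
    - [0.768,0.908,0,-0.072,0]
    - [0.768,0.908,0,-0.072,0]
    - [0.768,0.908,0,-0.072,0]
    - [0.768,0.908,0,-0.072,0]
    - [0.768,0.908,0,-0.072,0]
    - [0.768,0.908,0,-0.072,0]

```text
time_s: 1.02
tcp_pos: [0.3481, 0.3417, 0.2265]
eef_rot: [-180.0, 0.0, -18.1]
contact_force: [-0.9, 0.6, 0.3]
gripper_width: 0.0197
gripper_force: 0.0
```

```bash
cat >> h.py <<'E'
def rel():
    q=np.load('q.npy');s=r.get_state();c,t=np.cos(q[2]),np.sin(q[2]);d=s['tcp_pos'][:2]-q[:2]
    F=s['contact_force']
    print('rest xy mm',(np.array([c*d[0]+t*d[1],-t*d[0]+c*d[1],s['tcp_pos'][2]])*1000).round(1),'yaw',round(s['eef_rot'][2]-np.degrees(q[2]),2),s['eef_rot'].round(1),'F rest',np.round([c*F[0]+t*F[1],-t*F[0]+c*F[1],F[2]],2),'w',s['gripper_width'],'t',s['time_s'])
E
python3 -c "from h import *;rel()"
```

```text
rest xy mm [-375.   241.6  226.5] yaw 0.04 [-180.     0.   -18.1] F rest [-1.02  0.29  0.35] w 0.01971999351690904 t 1.0167
```

Request:
step_arm:
  plan:
    - [0.7,0.966,0,0,0]
    - [0.7,0.966,0,0,0]
    - [0.7,0.966,0,0,0]
    - [0.7,0.966,0,0,0]
    - [0.7,0.966,0,0,0]
    - [0.7,0.966,0,0,0]
    - [0.7,0.966,0,0,0]
    - [0.7,0.966,0,0,0]
    - [0.7,0.966,0,0,0]
    - [0.7,0.966,0,0,0]

```text
time_s: 1.85
tcp_pos: [0.44, 0.0575, 0.2262]
eef_rot: [180.0, 0.0, -18.1]
contact_force: [0.2, -0.2, 0.6]
gripper_width: 0.0005
gripper_force: 0.0
```

Request:
step_arm:
  plan:
    - [0,0,0.678,0,0]
    - [0,0,0.678,0,0]
    - [0,0,0.678,0,0]
    - [0,0,0.678,0,0]
    - [0,0,0.678,0,0]
    - [0,0,0.678,0,0]
    - [0,0,0.678,0,0]
    - [0,0,0.678,0,0]

```text
time_s: 2.52
tcp_pos: [0.4414, 0.0588, 0.0594]
eef_rot: [-179.8, -0.2, -18.0]
contact_force: [0.3, 0.6, 1.2]
gripper_width: 0.0006
gripper_force: 0.0
```

```bash
python3 -c "from h import *;rel()"
```

```text
rest xy mm [-198.4    1.7   59.4] yaw 0.13 [-179.8   -0.2  -18. ] F rest [0.12 0.66 1.22] w 0.0006167692142262104 t 2.5167
```

Request:
step_arm:
  plan:
    - [0.04,0.0,0.01,0,0]
    - [0.065,0.0,0.01,0,0]
    - [0.09,0,0.01,0,0]
    - [0.11,0,0.01,0,0]
    - [0.13,0,0.01,0,0]
    - [0.15,0,0.01,0,0]
    - [0.17,0,0.01,0,0]
    - [0.19,0,0.01,0,0]
    - [0.21,0,0.01,0,0]
    - [0.23,0,0.01,0,0]
    - [0.245,0,0.01,0,0]
    - [0.255,0,0.01,0,0]

```text
time_s: 3.52
tcp_pos: [0.5008, 0.0373, 0.0545]
eef_rot: [180.0, 0.0, -18.1]
contact_force: [-0.2, 0.3, 0.0]
gripper_width: 0.0008
gripper_force: 0.0
```

Run:
```python
from h import *
rel()
for n,k in(('top',5),('side',6)):
    im=eyes.capture(n);np.save(n+'1.npy',im)
a=np.load('top1.npy')[140:250,195:275];b=np.load('side1.npy')[155:245,195:285]
A=np.zeros((550,800,3),np.uint8);A[:,:400]=cv2.resize(a,(400,550),interpolation=cv2.INTER_CUBIC);A[:400,400:]=cv2.resize(b,(400,400),interpolation=cv2.INTER_CUBIC)
cv2.imwrite('pics/p1.png',A[:,:,::-1])
```

```text
rest xy mm [-135.3   -0.3   54.5] yaw 0.03 [180.    0.  -18.1] F rest [-0.32  0.2   0.02] w 0.0008182222528313914 t 3.5167
```

View pics/p1.png

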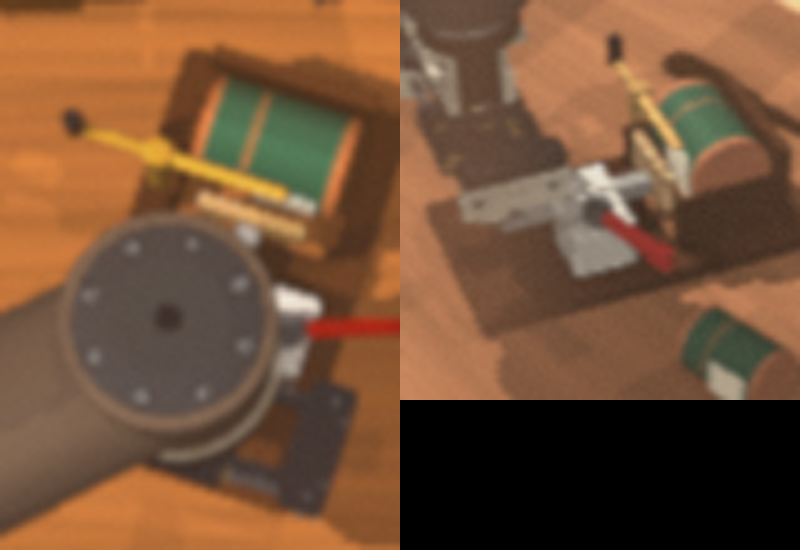

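The plate (top crop ~250,214) has moved up about 32 mm, so the bar is at about 0.035. The gate is still shut and the lever still open. I'll push the last part slowly.

Request:
step_arm:
  plan:
    - [0.012,0,0,0,0]
    - [0.024,0,0,0,0]
    - [0.034,0,0,0,0]
    - [0.042,0,0,0,0]
    - [0.048,0,0,0,0]
    - [0.052,0,0,0,0]
    - [0.056,0,0,0,0]
    - [0.06,0,0,0,0]
    - [0.06,0,0,0,0]
    - [0.06,0,0,0,0]
    - [0.06,0,0,0,0]

```text
time_s: 4.53
tcp_pos: [0.5145, 0.0327, 0.0546]
eef_rot: [180.0, -0.0, -18.1]
contact_force: [-1.7, 1.1, 0.4]
gripper_width: 0.0003
gripper_force: 1.1
```

```bash
python3 -c "from h import *;rel()"
```

```text
rest xy mm [-120.9   -0.4   54.6] yaw 0.03 [180.   -0.  -18.1] F rest [-1.95  0.55  0.36] w 0.0003295219717695423 t 4.5333
```

Request:
step_arm:
  plan:
    - [0.003,0,0,0,0]
    - [0.006,0,0,0,0]
    - [0.008,0,0,0,0]
    - [0.008,0,0,0,0]
    - [0.008,0,0,0,0]
    - [0.008,0,0,0,0]

```text
time_s: 5.03
tcp_pos: [0.516, 0.0322, 0.0545]
eef_rot: [180.0, 0.0, -18.1]
contact_force: [-3.4, 3.1, 1.4]
gripper_width: 0.0004
gripper_force: 2.6
```

Run:
```python
from h import *
rel()
im=eyes.capture('top');np.save('top2.npy',im)
cv2.imwrite('pics/p2.png',cv2.resize(im[140:250,195:275],(400,550),interpolation=cv2.INTER_CUBIC)[:,:,::-1])
```

```text
rest xy mm [-119.2   -0.4   54.5] yaw 0.03 [180.    0.  -18.1] F rest [-4.18  1.89  1.39] w 0.00040608771308128913 t 5.0333
```

View pics/p2.png

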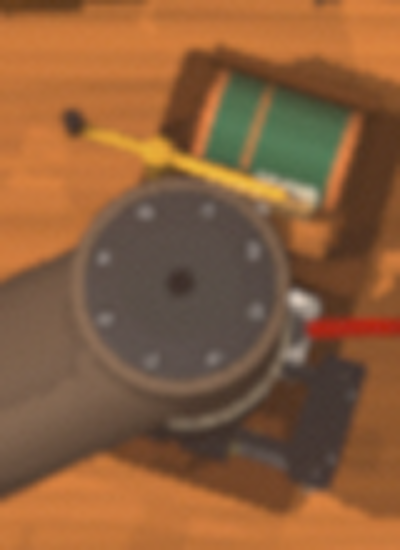

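The plate is now under the gate arm, the tin has been nudged slightly uphill, and the force is rising, so the bar is against the tin. Next I back off slowly and lift.

Request:
step_arm:
  plan:
    - [-0.004,0,0,0,0]
    - [-0.008,0,0,0,0]
    - [-0.012,0,0,0,0]
    - [-0.016,0,0,0,0]
    - [-0.02,0,0,0,0]
    - [-0.024,0,0,0,0]
    - [-0.06,0,0,0,0]
    - [-0.12,0,0,0,0]
    - [-0.12,0,-0.16,0,0]
    - [-0.12,0,-0.34,0,0]
    - [-0.12,0,-0.34,0,0]
    - [-0.12,0,-0.34,0,0]

```text
time_s: 6.08
tcp_pos: [0.4893, 0.0424, 0.1427]
eef_rot: [-179.8, -0.3, -18.0]
contact_force: [0.1, -0.1, -0.9]
gripper_width: 0.0005
gripper_force: 0.0
```

Request:
step_arm:
  plan:
    - [0.572,0.372,0,-0.308,0]
    - [0.572,0.372,0,-0.308,0]
    - [0.572,0.372,0,-0.308,0]
    - [0.572,0.372,0,-0.308,0]
    - [0.572,0.372,0,-0.308,0]
    - [0.572,0.372,0,-0.308,0]
    - [0.572,0.372,0,-0.308,0]
    - [0.572,0.372,0,-0.308,0]
    - [0.572,0.372,0,-0.308,0]

```text
time_s: 6.83
tcp_pos: [0.5941, -0.0906, 0.1393]
eef_rot: [-180.0, 0.0, 0.4]
contact_force: [0.4, -0.2, -0.8]
gripper_width: 0.0003
gripper_force: 0.0
```

```bash
python3 -c "from h import *;rel()"
```

```text
rest xy mm [ -6.8 -92.8 139.3] yaw 18.55 [-180.     0.     0.4] F rest [ 0.47 -0.01 -0.81] w 0.00031487173964373134 t 6.8333
```

Request:
step_arm:
  plan:
    - [0,0,0.15,0,0]
    - [0,0,0.316,0,0]
    - [0,0,0.316,0,0]
    - [0,0,0.316,0,0]
    - [0,0,0.316,0,0]
    - [0,0,0.316,0,0]

```text
time_s: 7.33
tcp_pos: [0.5967, -0.0909, 0.0633]
eef_rot: [180.0, -0.2, 0.5]
contact_force: [0.9, 0.9, -0.5]
gripper_width: 0.0005
gripper_force: 0.0
```

```bash
cat >> h.py <<'E'
def arc(piv,rho,th,off,sgn):
    # cw arc rows in current tool axes; sgn=-1: tool -x faces the push direction
    q=np.load('q.npy');s=r.get_state();y=np.radians(s['eef_rot'][2])-q[2];d=s['tcp_pos'][:2]-q[:2]
    c,t=np.cos(q[2]),np.sin(q[2]);p0=np.array([c*d[0]+t*d[1],-t*d[0]+c*d[1]])*1000
    for a in th:
        D=np.array([np.cos(a),np.sin(a)]);t=np.array([D[1],-D[0]]);P=np.array(piv)+rho*D-off*t-p0
        yw=np.arctan2(*(sgn*t)[::-1]);dy=(yw-y+np.pi)%(2*np.pi)-np.pi
        print([round((P[0]*np.cos(y)+P[1]*np.sin(y))/250,3),round((P[0]*np.sin(y)-P[1]*np.cos(y))/250,3),0,round(-np.degrees(dy)/60,3),0])
E
python3 - <<'E'
from h import *
rel()
im=eyes.capture('top')
cv2.imwrite('pics/p3.png',cv2.resize(im[140:250,195:325],None,fx=5,fy=5,interpolation=cv2.INTER_CUBIC)[:,:,::-1])
arc((-60,-45),62,np.pi+2-np.array([0.1,.15,.25,.35,.45,.55,.65,.75,.85,.95,1.05]),15,-1)
E
```

```text
rest xy mm [ -4.3 -92.3  63.3] yaw 18.58 [180.   -0.2   0.5] F rest [ 0.53  1.15 -0.47] w 0.0005167021865417874 t 7.3333
[np.float64(-0.089), np.float64(-0.003), 0, np.float64(-0.005), 0]
[np.float64(-0.102), np.float64(-0.0), 0, np.float64(0.043), 0]
[np.float64(-0.127), np.float64(0.004), 0, np.float64(0.138), 0]
[np.float64(-0.153), np.float64(0.005), 0, np.float64(0.234), 0]
[np.float64(-0.178), np.float64(0.003), 0, np.float64(0.329), 0]
[np.float64(-0.203), np.float64(-0.001), 0, np.float64(0.425), 0]
[np.float64(-0.228), np.float64(-0.007), 0, np.float64(0.52), 0]
[np.float64(-0.252), np.float64(-0.016), 0, np.float64(0.616), 0]
[np.float64(-0.275), np.float64(-0.027), 0, np.float64(0.711), 0]
[np.float64(-0.296), np.float64(-0.041), 0, np.float64(0.807), 0]
[np.float64(-0.316), np.float64(-0.057), 0, np.float64(0.902), 0]
```

View pics/p3.png

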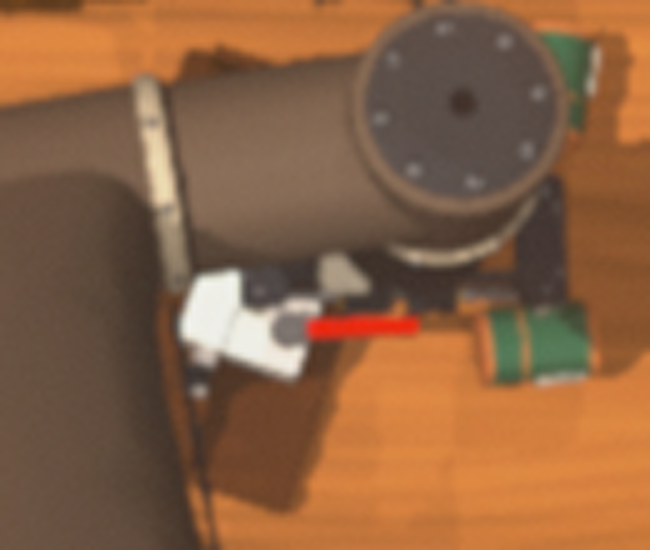

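Bar knob is now at crop (200,370), about 46 mm uphill of its start, so the bar stayed against the tin. The lever is still open at (418,325), with the fingers just uphill of it. Now I push the lever.

Request:
step_arm:
  plan:
    - [-0.05,0,0,0,0]
    - [-0.089,0,0,0,0]
    - [-0.102,0,0,0.043,0]
    - [-0.127,0.004,0,0.138,0]
    - [-0.153,0.005,0,0.234,0]
    - [-0.178,0.003,0,0.329,0]
    - [-0.203,0,0,0.425,0]
    - [-0.228,-0.007,0,0.52,0]
    - [-0.252,-0.016,0,0.616,0]
    - [-0.275,-0.027,0,0.711,0]
    - [-0.296,-0.041,0,0.807,0]
    - [-0.316,-0.057,0,0.902,0]

```text
time_s: 8.38
tcp_pos: [0.517, -0.078, 0.0624]
eef_rot: [-179.8, -0.1, -54.0]
contact_force: [2.4, -4.1, 0.1]
gripper_width: 0.0004
gripper_force: 2.4
```

Run:
```python
from h import *
rel()
arc((-60,-45),62,np.pi+2-np.array([1.05,1.15,1.25,1.35,1.45,1.55,1.65,1.75,1.85,1.95,2.0]),15,-1)
```

```text
rest xy mm [ -84.1 -104.9   62.4] yaw -35.86 [-1.798e+02 -1.000e-01 -5.400e+01] F rest [ 3.53 -3.15  0.12] w 0.00041917029189945487 t 8.3833
[np.float64(-0.001), np.float64(-0.003), 0, np.float64(-0.005), 0]
[np.float64(-0.026), np.float64(0.002), 0, np.float64(0.091), 0]
[np.float64(-0.051), np.float64(0.005), 0, np.float64(0.186), 0]
[np.float64(-0.077), np.float64(0.004), 0, np.float64(0.282), 0]
[np.float64(-0.102), np.float64(0.002), 0, np.float64(0.377), 0]
[np.float64(-0.127), np.float64(-0.004), 0, np.float64(0.473), 0]
[np.float64(-0.152), np.float64(-0.011), 0, np.float64(0.568), 0]
[np.float64(-0.175), np.float64(-0.021), 0, np.float64(0.664), 0]
[np.float64(-0.197), np.float64(-0.034), 0, np.float64(0.759), 0]
[np.float64(-0.218), np.float64(-0.048), 0, np.float64(0.855), 0]
[np.float64(-0.228), np.float64(-0.056), 0, np.float64(0.902), 0]
```

Request:
step_arm:
  plan:
    - [-0.026,0.002,0.005,0.091,0]
    - [-0.051,0.005,0.005,0.186,0]
    - [-0.077,0.004,0.005,0.282,0]
    - [-0.102,0.002,0.005,0.377,0]
    - [-0.127,-0.004,0.005,0.473,0]
    - [-0.152,-0.011,0.005,0.568,0]
    - [-0.175,-0.021,0.005,0.664,0]
    - [-0.197,-0.034,0.005,0.759,0]
    - [-0.218,-0.048,0.005,0.855,0]
    - [-0.228,-0.056,0.005,0.902,0]
    - [-0.23,-0.056,0.005,0.902,0]
    - [-0.23,-0.056,0.005,0.902,0]

```text
time_s: 9.38
tcp_pos: [0.4934, -0.0228, 0.0603]
eef_rot: [-179.9, 0.1, -107.7]
contact_force: [0.3, -0.1, -0.4]
gripper_width: 0.0004
gripper_force: 0.0
```

```bash
python3 -c "from h import *;rel()"
```

```text
rest xy mm [-123.6  -59.7   60.3] yaw -89.59 [-1.799e+02  1.000e-01 -1.077e+02] F rest [ 0.3  -0.02 -0.41] w 0.00044960864278752194 t 9.3833
```

Request:
step_arm:
  plan:
    - [0.08,0,0,0,0]
    - [0.16,0,0,0,0]
    - [0.16,0,-0.16,0,0]
    - [0.16,0,-0.36,0,0]
    - [0.16,0,-0.36,0,0]
    - [0.16,0,-0.36,0,0]
    - [0.16,0,-0.36,0,0]

```text
time_s: 9.97
tcp_pos: [0.4813, -0.0611, 0.1504]
eef_rot: [-179.9, 0.1, -107.8]
contact_force: [-0.2, 0.6, -0.7]
gripper_width: 0.0003
gripper_force: 0.0
```

Request:
step_arm:
  plan:
    - [-0.892,-0.434,0,-1,0]
    - [-0.892,-0.434,0,-1,0]
    - [-0.892,-0.434,0,-1,0]
    - [-0.892,-0.434,0,-1,0]
    - [-0.892,-0.434,0,-1,0]
    - [-0.892,-0.434,0,-1,0]
    - [-0.892,-0.434,0,-1,0]
    - [-0.892,-0.434,0,-1,0]
    - [-0.892,-0.434,0,-1,0]
    - [-0.892,-0.434,0,-1,0]
    - [-0.892,-0.434,0,-1,0]

```text
time_s: 10.88
tcp_pos: [0.6519, 0.1178, 0.1479]
eef_rot: [179.9, 0.0, -47.9]
contact_force: [-0.4, -0.0, 0.2]
gripper_width: 0.0002
gripper_force: 0.0
```

Request:
step_arm:
  plan:
    - [0,0,0,-0.5,0]
    - [0,0,0,-0.5,0]
    - [0,0,0,-0.5,0]
    - [0,0,0,-0.5,0]
    - [0,0,0,-0.5,0]
    - [0,0,0,-0.5,0]

```text
time_s: 11.38
tcp_pos: [0.6522, 0.1177, 0.149]
eef_rot: [180.0, 0.0, -18.0]
contact_force: [0.7, -0.1, -0.7]
gripper_width: 0.0002
gripper_force: 0.0
```

Run:
```python
from h import *
rel()
a=eyes.capture('top')[140:250,195:275];b=eyes.capture('side')[155:245,195:285]
A=np.zeros((550,800,3),np.uint8);A[:,:400]=cv2.resize(a,(400,550),interpolation=cv2.INTER_CUBIC);A[:400,400:]=cv2.resize(b,(400,400),interpolation=cv2.INTER_CUBIC)
cv2.imwrite('pics/p4.png',A[:,:,::-1])
```

```text
rest xy mm [-16.4 123.2 149. ] yaw 0.1 [180.   0. -18.] F rest [ 0.65  0.13 -0.73] w 0.0002465832704747744 t 11.3833
```

View pics/p4.png

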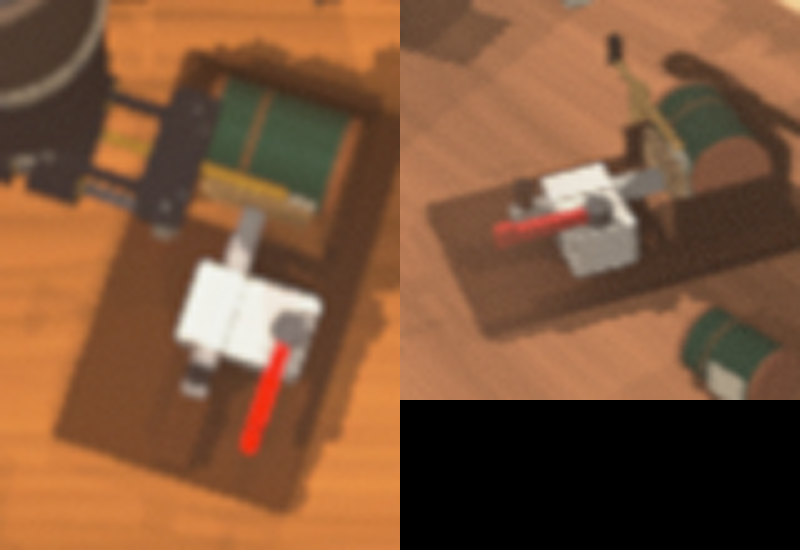

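The lever is closed, lying along the bar from (290,328) to (248,450), and the plate sits against the tin with the gate shut. Next I lower beside the gate knob.

Request:
step_arm:
  plan:
    - [0,0,0.12,0,0]
    - [0,0,0.244,0,0]
    - [0,0,0.244,0,0]
    - [0,0,0.244,0,0]
    - [0,0,0.244,0,0]
    - [0,0,0.244,0,0]
    - [0,0,0.244,0,0]

```text
time_s: 12.07
tcp_pos: [0.6536, 0.1184, 0.0903]
eef_rot: [-179.9, -0.1, -17.9]
contact_force: [0.2, 0.0, 0.9]
gripper_width: 0.0005
gripper_force: 0.0
```

Run:
```python
from h import *
rel()
arc((17,68),55,np.radians(90)-np.array([0,.05,.12,.2,.3,.4,.5,.6,.7,.8,.9,1.0]),16.5,1)
```

```text
rest xy mm [-15.3 124.2  90.3] yaw 0.25 [-1.799e+02 -1.000e-01 -1.790e+01] F rest [0.19 0.12 0.9 ] w 0.00047800514580132754 t 12.0667
[np.float64(0.063), np.float64(0.005), 0, np.float64(0.004), 0]
[np.float64(0.074), np.float64(0.002), 0, np.float64(0.052), 0]
[np.float64(0.09), np.float64(-0.001), 0, np.float64(0.119), 0]
[np.float64(0.108), np.float64(-0.003), 0, np.float64(0.195), 0]
[np.float64(0.131), np.float64(-0.004), 0, np.float64(0.291), 0]
[np.float64(0.154), np.float64(-0.003), 0, np.float64(0.386), 0]
[np.float64(0.177), np.float64(0.001), 0, np.float64(0.482), 0]
[np.float64(0.199), np.float64(0.007), 0, np.float64(0.577), 0]
[np.float64(0.22), np.float64(0.015), 0, np.float64(0.673), 0]
[np.float64(0.241), np.float64(0.025), 0, np.float64(0.768), 0]
[np.float64(0.26), np.float64(0.038), 0, np.float64(0.864), 0]
[np.float64(0.278), np.float64(0.052), 0, np.float64(0.959), 0]
```

Request:
step_arm:
  plan:
    - [0.063,0.004,0,0,0]
    - [0.074,0.002,0,0.052,0]
    - [0.09,0,0,0.119,0]
    - [0.108,-0.003,0,0.195,0]
    - [0.131,-0.004,0,0.291,0]
    - [0.154,-0.003,0,0.386,0]
    - [0.177,0.001,0,0.482,0]
    - [0.199,0.007,0,0.577,0]
    - [0.22,0.015,0,0.673,0]
    - [0.241,0.025,0,0.768,0]
    - [0.26,0.038,0,0.864,0]
    - [0.278,0.052,0,0.959,0]

```text
time_s: 13.07
tcp_pos: [0.716, 0.0853, 0.0902]
eef_rot: [-179.8, 0.0, -75.6]
contact_force: [-0.6, 2.8, 1.3]
gripper_width: 0.0004
gripper_force: 1.5
```

Run:
```python
from h import *
rel()
arc((17,68),55,np.radians(90)-np.array([1.0,1.1,1.2,1.3,1.4,1.5,1.55,1.6]),16.5,1)
```

```text
rest xy mm [ 54.3 112.2  90.2] yaw -57.54 [-179.8    0.   -75.6] F rest [-1.4   2.44  1.35] w 0.0003653056896647315 t 13.0667
[np.float64(0.002), np.float64(0.001), 0, np.float64(-0.004), 0]
[np.float64(0.025), np.float64(-0.004), 0, np.float64(0.091), 0]
[np.float64(0.047), np.float64(-0.008), 0, np.float64(0.187), 0]
[np.float64(0.07), np.float64(-0.009), 0, np.float64(0.282), 0]
[np.float64(0.093), np.float64(-0.007), 0, np.float64(0.378), 0]
[np.float64(0.116), np.float64(-0.004), 0, np.float64(0.473), 0]
[np.float64(0.127), np.float64(-0.001), 0, np.float64(0.521), 0]
[np.float64(0.138), np.float64(0.002), 0, np.float64(0.569), 0]
```

Request:
step_arm:
  plan:
    - [0.025,-0.004,0,0.091,0]
    - [0.047,-0.008,0,0.187,0]
    - [0.07,-0.009,0,0.282,0]
    - [0.093,-0.007,0,0.378,0]
    - [0.116,-0.004,0,0.473,0]
    - [0.127,-0.001,0,0.521,0]
    - [0.134,0,0,0.55,0]
    - [0.134,0,0,0.55,0]
    - [0.134,0,0,0.55,0]
    - [0.134,0,0,0.55,0]

```text
time_s: 13.9
tcp_pos: [0.7244, 0.0532, 0.09]
eef_rot: [-179.8, 0.1, -108.3]
contact_force: [1.2, 5.0, 3.3]
gripper_width: 0.0002
gripper_force: 2.3
```

Request:
step_arm:
  plan:
    - [-0.08,0,0,0,0]
    - [-0.16,0,0,0,0]
    - [-0.16,0,-0.16,0,0]
    - [-0.16,0,-0.4,0,0]
    - [-0.5,0,-0.4,0,0]
    - [-0.5,0,-0.4,0,0]
    - [-0.5,0,-0.4,0,0]
    - [-0.5,0,-0.4,0,0]
    - [-0.5,0,-0.4,0,0]
    - [-0.5,0,-0.4,0,0]

```text
time_s: 14.73
tcp_pos: [0.7621, 0.1706, 0.1876]
eef_rot: [179.9, -0.1, -108.4]
contact_force: [-0.2, 0.3, -0.5]
gripper_width: 0.0001
gripper_force: 0.0
```

Run:
```python
from h import *
rel()
im=eyes.capture('top');np.save('top3.npy',im)
d=np.abs(im.astype(int)-np.load('top0.npy')).max(2)
a=im[140:250,195:275];b=eyes.capture('side')[155:245,195:285]
A=np.zeros((550,800,3),np.uint8);A[:,:400]=cv2.resize(a,(400,550),interpolation=cv2.INTER_CUBIC);A[:400,400:]=cv2.resize(b,(400,400),interpolation=cv2.INTER_CUBIC)
cv2.imwrite('pics/p5.png',A[:,:,::-1])
```

```text
rest xy mm [ 71.6 207.6 187.6] yaw -90.25 [ 1.799e+02 -1.000e-01 -1.084e+02] F rest [-0.28  0.24 -0.48] w 9.853464720026647e-05 t 14.7333
```

View pics/p5.png

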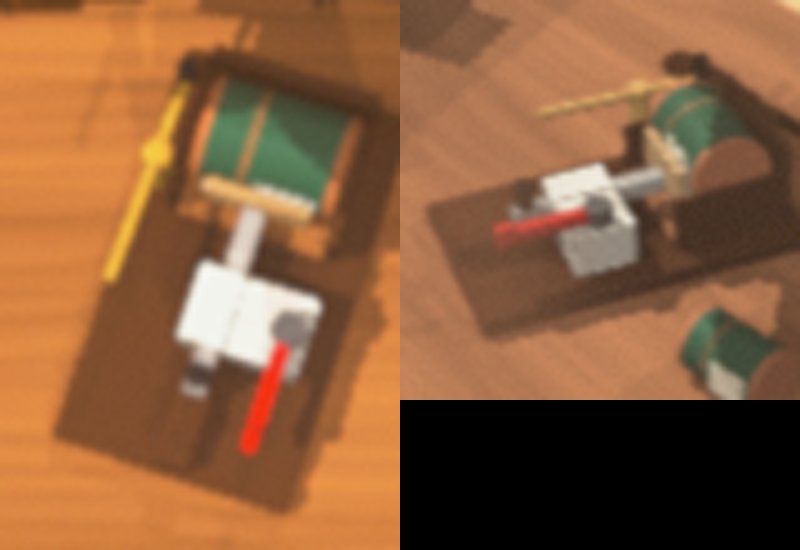

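The gate is fully open, with its arm along the bar direction from (190,65) to (110,280). The lever is closed, the tin rests against the plate at (258,198), and the robot is clear. Handing in.

```bash
python3 -c "from h import *;print(workorder.close_job())"
```

```text
the job is handed in; nothing more can be done
None
```

The job is handed in, with no verdict returned: in the last pictures the bar is against the tin, the lever is closed, the gate is fully open, and the tin rests on the clamped stop with the arm clear.

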